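# Push home the front panel's fasteners, then tip the jig's rocker

## Task

A white front panel lies in an assembly jig with three black push-in fasteners started in it. With the closed fingertips push each one down until it is fully home: first the round head, then the square one, then the long one; after that press down the raised end (the one away from the robot) of the black rocker beside the panel so that it tips fully over. Only push, never pull a fastener up, and leave the loose things on the panel and the bench where they are.

Things in the scene. Friction and masses are not known exactly. Their poses are not given: they have to be found in the camera images.
- jig: assembly jig, fixed to the bench, yaw varies: aluminium plate 230 x 360 x 25 mm with the white panel 170 (x) x 250 (y) mm on it, flat top 50 mm above the bench. Origin on the bench under the panel's centre, z up. The fasteners stand in three places on the panel, 80 mm or more apart; which is where varies. The rocker stands on the plate beside the panel, 165 mm to -y of the origin
- round_pin_top (a point): centre of the flat top of the fastener with the round (30 mm across) head, moves with it; black head 6 mm thick on a grey 10 mm shank, axis vertical, in a white boss 26 mm across that rises 4 mm above the panel. Fully home the head's underside rests on the boss and this point is 60 mm above the bench; at the start 67 to 70 mm
- square_pin_top (a point): centre of the flat top of the fastener with the square (26 x 26 mm) head, moves with it; black head 6 mm thick on a grey 10 mm shank, axis vertical, in a white boss 26 mm across that rises 4 mm above the panel. Fully home the head's underside rests on the boss and this point is 60 mm above the bench; at the start 67 to 70 mm
- long_pin_top (a point): centre of the flat top of the fastener with the long (14 x 50 mm) head, moves with it; black head 6 mm thick on a grey 10 mm shank, axis vertical, in a white boss 26 mm across that rises 4 mm above the panel. Fully home the head's underside rests on the boss and this point is 60 mm above the bench; at the start 67 to 70 mm
- round_pin (a joint): how far the round fastener is pushed in, m: 0 to 0.003 at the start, 0.010 fully home against a hard stop. It moves straight down against about 5 N of friction, has no spring and stays where it is left; negative values mean that it has been pulled up
- square_pin (a joint): how far the square fastener is pushed in, m: 0 to 0.003 at the start, 0.010 fully home against a hard stop. It moves straight down against about 5 N of friction, has no spring and stays where it is left; negative values mean that it has been pulled up
- long_pin (a joint): how far the long fastener is pushed in, m: 0 to 0.003 at the start, 0.010 fully home against a hard stop. It moves straight down against about 5 N of friction, has no spring and stays where it is left; negative values mean that it has been pulled up
- rocker_far (a point): point on top of the rocker's end that is raised at the start (towards the jig's +x), 34 mm from the pivot, 8 mm from the end; moves with it. The rocker is a black paddle 84 mm long (along the jig's x), 30 mm wide, 10 mm thick, pivot 57 mm above the bench. At the start this point is 68 to 69 mm above the bench, fully tipped 54 mm; clear below down to 25 mm
- rocker_near (a point): the same point on the rocker's other end, which is low at the start (about 54 mm above the bench)
- rocker (a joint): tip of the rocker, rad: 0 to 0.04 at the start (far end up), 0.44 fully tipped (far end down) against a hard stop. About 0.12 N m of friction (4 N at the end), no spring; stays where it is left
- sleeve: bare aluminium tube, 22 mm across, 28 mm tall, standing loose on the panel; origin under its centre. Not to be disturbed
- standoff: brass cylinder, 16 mm across, 32 mm tall, standing loose on the panel; origin under its centre. Not to be disturbed
- driver: screwdriver lying on the bench to the right of the jig. Not to be disturbed
- cleaner: plastic bottle, 60 mm across, 170 mm tall, standing on the bench to the left. Not to be disturbed
- tape: yellow roll of tape, 96 mm across, 24 mm tall, lying on the bench to the left. Not to be disturbed

How it is judged:
By the outcome, as a careful person would: the job done as asked, in the order asked, and still so for the second after the job is handed in, with the robot touching nothing.
It also fails if it takes over 51 s, if anything falls off the work surface, if the arm or the gripper's body presses on something with over 40 N, if the wrist force passes 120 N, or if a joint passes its speed limit or range.

## Robot

A 6-joint arm with a two-finger parallel gripper is mounted at the origin on the work surface. World frame = base frame: x ahead of the robot, y to its left, z up, the work surface at z = 0. Lengths are in m, angles in rad, forces in N, time in s.
With the tool pointing down it reaches from about 0.3 to 0.875 m from the base axis. Payload 6.4 kg.
Tool frame: the origin (TCP) lies on the mounting face of the last link; the fingertips stand 173 mm ahead of it and the grasp point (between the pads) lies 155 mm ahead of it (ctrl.tip_reach is the distance from the TCP to the fingertips, in m); z points along the fingers, y is the line along which they close (so a half turn about z gives the same grasp; the last joint's range is limited). The gripper opens to 85 mm and grips with 20 to 120 N. Pads are 22 mm wide; open, the fingers measure 114 mm over their backs; the gripper's body (76 mm by 85 mm) begins 54 mm behind the grasp point. The pads swing forward as they close: fully open they stand 13 mm farther back than shut.
Start: joints at [-1.362, 0.181, 1.607, -0, 1.354, -0.206], TCP at [0.232, -0.526, 0.405] pointing down, gripper open.
Joint ranges: [-2.99, 2.99], [-0.89, 2.07], [0.3, 2.58], [-1.14, 4.28], [0, 2.63], [-3.12, 3.12]. Speed limits (rad/s): [2.57, 2.57, 3.01, 3.14, 3.14, 3.14].

## Interface

Orientations are given as a unit quaternion [w, x, y, z].
In Python, from bench import ctrl gives the robot as it stands.
- The arm moves only by the shell command python3 -m pendant 'ROWS'. ROWS is JSON, a list that holds one entry, the list of rows, each a list of 7 numbers: the opening, from 0 (shut) to 1 (fully open), then the shift along the tool's x, y, z in mm, then the turn, a rotation vector about the tool's x, y, z in rad. A call has 1 to 5 rows; each row is the pose to reach, as a shift and turn from the pose commanded when the call began, along the tool's axes at that moment; what a row does not reach only later rows make up. A row lasts 1/12 s, in which the tool goes at most 41.7 mm and 7.16 degrees, less where a joint would pass 70% of its speed; a pose out of reach is approached as far as the arm can. A call with a gripper value outside its range is refused whole. The fingers move at their own pace and stop on an object; the grip force is fixed at half the most. Time passes only in rows, so rows that repeat a pose let the fingers close. It gives the time, the measured TCP pose, the force, the opening and the grip force at its end, in the units of the state.
- ctrl.get_obs(): the state, without advancing time (a new reading comes with each control period).
- ctrl.camera(name): name is "scene" or "top" or "wrist"; returns the picture (420x560x3 uint8, red, green, blue); there is no depth.
- ctrl.camera_params(name): a dict with "mtx" (3x3 intrinsics, pixels), "distortion" ([k1, k2, p1, p2, k3] as OpenCV has them; the pictures are not rectified), "world_from_camera" (4x4, takes a point from camera to world coordinates); the wrist camera has in their place "tool_from_camera" (4x4, takes a point from camera to tool coordinates, whose origin is the TCP and whose axes are the flange's). Camera axes: x right, y down, z forward; pixel columns grow to the right and rows downward; lengths in m; the calibration is good to about 2 mm. A picture is of the moment at which its call begins: read the wrist's pose just before it. camera_params takes no time and is no camera call.
- ctrl.hand_in(): hands the job in; it is judged then, once.
Trained networks look in the newest picture that a camera, given by its name, has taken for a name from the list of things; names that differ only in an ending like _2 or _b are one class to them, and where a whole thing is asked for, a point or a joint stands for the part that bears it (a point fixed in the world has none). Each returns a list of dicts, best first, with "confidence" (0 to 1); they miss things now and then, are a little off and sometimes report something else, mostly with a low value. They report only what shows in the picture. A call takes as long as a camera call.
- ctrl.boxes_of(camera, name): "point" ([column, row] as shares, 0 to 1, of the picture: columns of its width, rows of its height, amid what is visible of it).
The state is a dict: "time_s": time; "q": joint angles; "dq": joint speeds; "joint_efforts": joint torques, N m; "eef_pos": TCP position; "eef_rot": TCP orientation; "wrist_force": force on the tool from outside, world axes, zero at the start; "torque": the same for the moment, N m; "opening": opening from 0.0 (shut) to 1.0 (fully open); "grasp_force": force on a finger pad.
Only numpy, scipy, OpenCV 4.12 (cv2) and the standard library are available. Lean on these libraries where they do the work, as an engineer would, in place of code of your own. Each camera call takes 0.05 s, during which the arm holds its last target. There are 200 camera calls.

## Working session

There is one attempt and no reset: what is moved stays moved. The work goes in short steps, Python scripts to look and compute and a shell command to move; the robot and the scene stay as the last step left them, time stands still between calls to the robot, and variables do not carry over. Pictures are saved under pics/ and viewed, at most 10 in all, crops included, and the job is handed in when it is done.

```bash
mkdir -p pics; ls
cat > h.py <<'E'
import numpy as np, cv2
from bench import ctrl
def ray(name,px,T=None):
    p=ctrl.camera_params(name)
    u=cv2.undistortPoints(np.array([[px]],float),np.array(p["mtx"]),np.array(p["distortion"]))[0,0]
    M=np.array(p["world_from_camera"]) if "world_from_camera" in p else T@np.array(p["tool_from_camera"])
    return M[:3,3],M[:3,:3]@np.array([u[0],u[1],1.])
def hit(name,px,z,T=None):
    o,d=ray(name,px,T); return o+d*(z-o[2])/d[2]
def tool():
    from scipy.spatial.transform import Rotation as R
    s=ctrl.get_obs(); T=np.eye(4); q=s["eef_rot"]; T[:3,:3]=R.from_quat([q[1],q[2],q[3],q[0]]).as_matrix(); T[:3,3]=s["eef_pos"]; return T
E
python3 - <<'E'
from h import *
np.set_printoptions(precision=4,suppress=True)
for c in ["top","scene"]:
    im=ctrl.camera(c); cv2.imwrite(f"pics/{c}0.png",im[:,:,::-1])
    for n in ["round_pin_top","square_pin_top","long_pin_top","rocker_far","rocker_near","sleeve","standoff","jig"]:
        for d in ctrl.boxes_of(c,n)[:2]:
            px=np.array(d["point"])*[560,420]
            print(c,n,round(d["confidence"],2),px.round(1),hit(c,px,.068))
print(tool(), ctrl.tip_reach, ctrl.get_obs()["time_s"])
for c in ["top","scene"]: print(np.array(ctrl.camera_params(c)["world_from_camera"]))
E
```

```text
pics
top round_pin_top 0.57 [339.3 162.6] [ 0.6475 -0.1269  0.068 ]
top square_pin_top 0.51 [280.9 175.1] [0.6097 0.0315 0.068 ]
top square_pin_top 0.48 [289.7 216.4] [0.4974 0.0049 0.068 ]
top long_pin_top 0.62 [323.2 193.5] [ 0.5615 -0.0843  0.068 ]
top rocker_far 0.54 [373.1 170.9] [ 0.6263 -0.2188  0.068 ]
top rocker_near 0.86 [369.9 169.7] [ 0.6295 -0.21    0.068 ]
top sleeve 0.57 [288.9 210.6] [0.513  0.0074 0.068 ]
top sleeve 0.21 [443.8 239. ] [ 0.4461 -0.4064  0.068 ]
top standoff 0.6 [305.7 168.1] [ 0.6305 -0.0357  0.068 ]
top jig 0.65 [329.2 181.4] [ 0.595  -0.1002  0.068 ]
scene round_pin_top 0.5 [230.6 263.5] [ 0.646  -0.1247  0.068 ]
scene square_pin_top 0.52 [290.4 238.8] [0.6053 0.02   0.068 ]
scene rocker_far 0.57 [190.7 269.9] [ 0.6451 -0.2124  0.068 ]
scene rocker_far 0.55 [235.6 264. ] [ 0.6496 -0.1141  0.068 ]
scene rocker_near 0.78 [185.6 267.8] [ 0.6373 -0.2232  0.068 ]
scene sleeve 0.63 [279.9 213.9] [0.5243 0.0112 0.068 ]
scene standoff 0.53 [264.8 252.2] [ 0.631  -0.0451  0.068 ]
scene jig 0.86 [238.6 265. ] [ 0.6536 -0.1078  0.068 ]
[[ 0.9152  0.403   0.      0.2317]
 [ 0.403  -0.9152  0.     -0.5263]
 [ 0.     -0.     -1.      0.4047]
 [ 0.      0.      0.      1.    ]] 0.1734 0.9
[[ 0.0234 -0.9941  0.1062  0.3929]
 [-0.9996 -0.0215  0.0193 -0.017 ]
 [-0.0169 -0.1066 -0.9942  1.2546]
 [ 0.      0.      0.      1.    ]]
[[ 0.1946  0.7364 -0.6479  1.143 ]
 [ 0.9808 -0.1526  0.1212 -0.1085]
 [-0.0096 -0.6591 -0.752   0.7805]
 [ 0.      0.      0.      1.    ]]
```

View pics/top0.png

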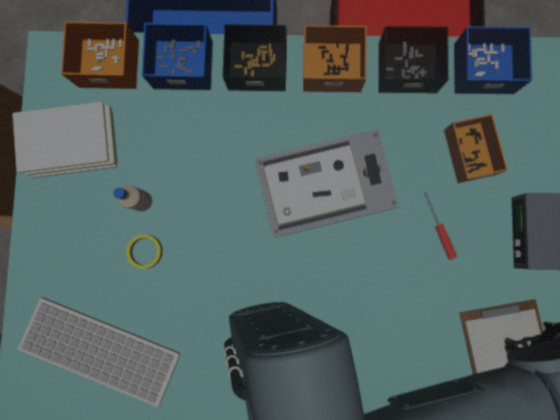

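View pics/scene0.png

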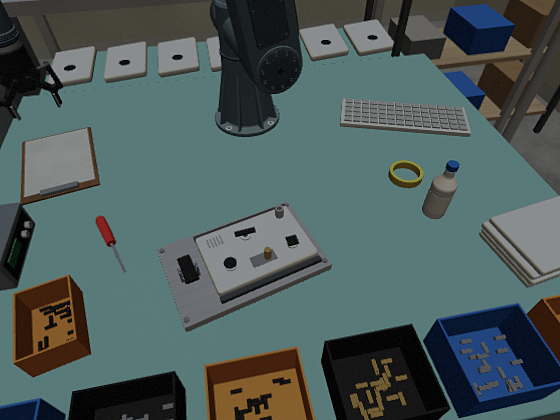

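Both pictures show the same layout. In the top view the round pin is at about (339,165), square (283,176), long (322,194), standoff (308,168), sleeve (287,211) and rocker (373,170). The jig yaw is about 15°. I'll move over the jig with the fingers shut and refine these with the wrist camera.

```bash
python3 -m pendant '[[[0,32,-17,0,0,0,0],[0,63,-34,0,0,0,0],[0,95,-52,0,0,0,0],[0,126,-69,0,0,0,0],[0,158,-86,0,0,0,0]]]'; python3 -m pendant '[[[0,32,-17,0,0,0,0],[0,63,-34,0,0,0,0],[0,95,-52,0,0,0,0],[0,126,-69,0,0,0,0],[0,158,-86,0,0,0,0]]]'; python3 -m pendant '[[[0,32,-17,0,0,0,0.05],[0,63,-34,0,0,0,0.1],[0,95,-52,0,0,0,0.15],[0,126,-69,0,0,0,0.15],[0,158,-86,0,0,0,0.15]]]'; python3 -m pendant '[[[0,0,0,0,0,0,0],[0,0,0,0,0,0,0]]]'
python3 - <<'E'
from h import *
np.set_printoptions(precision=4,suppress=True)
T=tool(); im=ctrl.camera("wrist"); cv2.imwrite("pics/w0.png",im[:,:,::-1]); np.save("T0.npy",T)
print(T)
for n in ["round_pin_top","square_pin_top","long_pin_top","rocker_far","sleeve","standoff"]:
    for d in ctrl.boxes_of("wrist",n)[:2]:
        px=np.array(d["point"])*[560,420]
        print(n,round(d["confidence"],2),px.round(1),hit("wrist",px,.068,T))
E
```

```text
time_s: 1.32
eef_pos: [0.3423, -0.3825, 0.4048]
eef_rot: [0.0, 0.979, 0.206, 0.0]
wrist_force: [0.3, -0.0, 0.5]
opening: 0.299
grasp_force: 0.0
time_s: 1.73
eef_pos: [0.4524, -0.2399, 0.4049]
eef_rot: [0.0, 0.979, 0.206, 0.0]
wrist_force: [0.8, -0.9, -0.7]
opening: 0.002
grasp_force: 0.0
time_s: 2.15
eef_pos: [0.5624, -0.0974, 0.4049]
eef_rot: [0.0, 0.991, 0.132, 0.0]
wrist_force: [0.3, -0.6, 0.2]
opening: -0.0
grasp_force: 0.0
time_s: 2.32
eef_pos: [0.5623, -0.0974, 0.4045]
eef_rot: [-0.0, 0.991, 0.134, -0.0]
wrist_force: [0.0, -0.4, 0.4]
opening: -0.001
grasp_force: 0.0
[[ 0.9642  0.2652 -0.0002  0.5623]
 [ 0.2652 -0.9642 -0.     -0.0974]
 [-0.0002 -0.0001 -1.      0.4045]
 [ 0.      0.      0.      1.    ]]
round_pin_top 0.6 [336.6 106.1] [ 0.6429 -0.1262  0.068 ]
square_pin_top 0.65 [257.  186.4] [ 0.5597 -0.0801  0.068 ]
square_pin_top 0.62 [151.7  99.5] [0.6081 0.0216 0.068 ]
long_pin_top 0.82 [259.8 187.5] [ 0.5594 -0.0827  0.068 ]
rocker_far 0.82 [433.3 148.1] [ 0.6324 -0.217   0.068 ]
sleeve 0.6 [142.4 210.2] [0.5111 0.014  0.068 ]
sleeve 0.48 [230.3  89.1] [ 0.6328 -0.039   0.068 ]
standoff 0.76 [228.2  91.5] [ 0.6305 -0.0377  0.068 ]
standoff 0.48 [257.9 183. ] [ 0.5629 -0.0801  0.068 ]
```

View pics/w0.png

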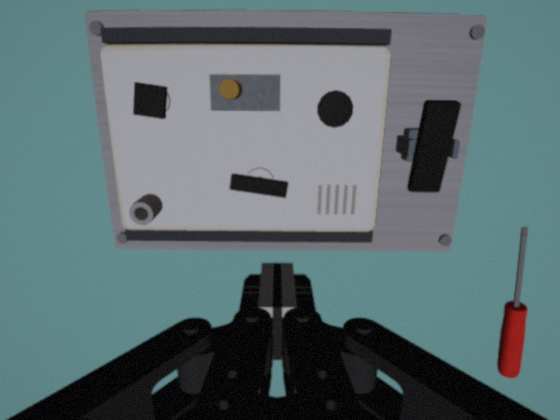

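The wrist view shows round (335,108), square (150,100), long (259,185), standoff (230,89), sleeve (142,210) and the rocker from (440,102) at its far end to (425,190). I'll segment the heads to get exact centres.

```bash
cat >> h.py <<'E'
def blobs(im,T,rois,z=.068,th=55):
    m=(im.max(2)<th).astype(np.uint8)
    out={}
    for n,(x0,y0,x1,y1) in rois.items():
        k,l,s,c=cv2.connectedComponentsWithStats(m[y0:y1,x0:x1]); i=1+np.argmax(s[1:,4])
        cn=max(cv2.findContours((l==i).astype(np.uint8),cv2.RETR_EXTERNAL,cv2.CHAIN_APPROX_NONE)[0],key=len)
        r=cv2.minAreaRect(cn); out[n]=c[i]+[x0,y0]
        b=np.array([hit("wrist",p+[x0,y0],z,T) for p in cv2.boxPoints(r)])
        e=[np.linalg.norm(b[j]-b[j-1])*1e3 for j in range(4)]
        print(n,out[n].round(1),hit("wrist",out[n],z,T),"rectpx",np.array(cv2.boxPoints(r)+[x0,y0]).round(0).tolist(),"sides mm",np.round(e,1))
E
python3 - <<'E'
from h import *
np.set_printoptions(precision=4,suppress=True)
im=cv2.imread("pics/w0.png"); T=np.load("T0.npy")
for p in [(335,108),(160,130),(438,125),(170,102),(404,150)]: print(im[p[1],p[0]])
blobs(im,T,dict(round=(310,80,360,135),square=(125,75,180,125),long=(220,165,300,205),rocker=(412,90,470,200)))
f,n=hit("wrist",(441,101),.070,T),hit("wrist",(425,191),.052,T)
print(f,n,np.linalg.norm(f-n)); u=(n-f)/np.linalg.norm(n-f); print("far",f+u*.008)
print(ctrl.get_obs()["time_s"])
print("cam",T@np.array(ctrl.camera_params("wrist")["tool_from_camera"]))
E
```

```text
[33 30 35]
[166 160 160]
[22 19 21]
[135 131 131]
[26 24 23]
round [334.7 108.5] [ 0.6407 -0.1253  0.068 ] rectpx [[318.0, 125.0], [318.0, 91.0], [351.0, 91.0], [351.0, 125.0]] sides mm [27.6 27.1 26.9 27.2]
square [149.8 100.1] [0.6073 0.0231 0.068 ] rectpx [[131.0, 113.0], [135.0, 83.0], [168.0, 87.0], [164.0, 118.0]] sides mm [27.6 24.7 27.  24.6]
long [258.4 185.1] [ 0.5612 -0.081   0.068 ] rectpx [[230.0, 188.0], [232.0, 174.0], [287.0, 182.0], [285.0, 196.0]] sides mm [48.4 13.1 47.8 13.2]
rocker [433.5 144.1] [ 0.6357 -0.2159  0.068 ] rectpx [[408.0, 189.0], [422.0, 96.0], [460.0, 102.0], [446.0, 195.0]] sides mm [35.2 79.4 32.6 80.4]
[ 0.6701 -0.2073  0.07  ] [ 0.5928 -0.2324  0.052 ] 0.08326128213236719
far [ 0.6627 -0.2097  0.0683]
2.6667
cam [[ 0.2648 -0.9167 -0.2993  0.6398]
 [-0.9643 -0.2514 -0.0834 -0.0758]
 [ 0.0012  0.3107 -0.9505  0.3744]
 [ 0.      0.      0.      1.    ]]
```

```bash
python3 -m pendant '[[[0,34,24,30,0,0,0],[0,68,48,60,0,0,0],[0,68,48,95,0,0,0],[0,68,48,125,0,0,0],[0,68,48,146,0,0,0]]]'; python3 -m pendant '[[[0,0,0,3,0,0,0],[0,0,0,6,0,0,0],[0,0,0,6,0,0,0]]]'
python3 - <<'E'
from h import *
im=ctrl.camera("wrist"); cv2.imwrite("pics/w1.png",im[:,:,::-1]); print(tool())
E
```

```text
time_s: 3.08
eef_pos: [0.6388, -0.1285, 0.2539]
eef_rot: [-0.001, 0.991, 0.131, -0.002]
wrist_force: [-1.6, 0.6, -0.7]
opening: -0.0
grasp_force: 0.0
time_s: 3.33
eef_pos: [0.6401, -0.1282, 0.2538]
eef_rot: [0.0, 0.991, 0.132, 0.001]
wrist_force: [1.2, -0.4, -0.2]
opening: -0.0
grasp_force: 0.0
[[ 0.96524721  0.26132134  0.0029961   0.64040193]
 [ 0.26132583 -0.96524988 -0.00121605 -0.12820266]
 [ 0.00257421  0.00195674 -0.99999477  0.25487668]
 [ 0.          0.          0.          1.        ]]
```

View pics/w1.png

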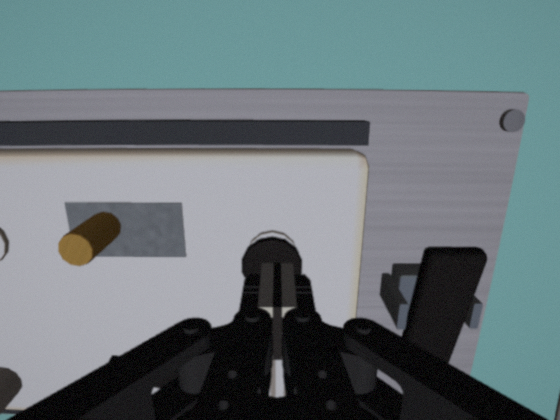

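The fingertips are over the round head, about 2.5 mm towards -y (tips at column 277, head centre about 272). I'll correct that and press.

```bash
python3 -m pendant '[[[0,1,-2.5,3,0,0,0],[0,1,-2.5,6,0,0,0],[0,1,-2.5,9,0,0,0],[0,1,-2.5,11,0,0,0],[0,1,-2.5,13,0,0,0]]]';python3 -m pendant '[[[0,0,0,2,0,0,0],[0,0,0,4,0,0,0],[0,0,0,6,0,0,0],[0,0,0,6,0,0,0]]]'
```

```text
time_s: 3.8
eef_pos: [0.6402, -0.1248, 0.2402]
eef_rot: [0.0, 0.991, 0.132, 0.0]
wrist_force: [-1.6, 1.1, 4.2]
opening: 0.0
grasp_force: 2.5
time_s: 4.13
eef_pos: [0.6402, -0.1249, 0.2337]
eef_rot: [0.0, 0.991, 0.132, 0.0]
wrist_force: [0.1, 0.7, 1.4]
opening: 0.0
grasp_force: 0.9
```

```bash
python3 -m pendant '[[[0,0,0,1,0,0,0],[0,0,0,1,0,0,0]]]';python3 -m pendant '[[[0,0,0,1,0,0,0],[0,0,0,1,0,0,0]]]'
```

```text
time_s: 4.3
eef_pos: [0.6402, -0.1249, 0.2334]
eef_rot: [0.0, 0.991, 0.132, 0.0]
wrist_force: [-2.5, 2.4, 6.3]
opening: 0.001
grasp_force: 3.5
time_s: 4.47
eef_pos: [0.6403, -0.1249, 0.2333]
eef_rot: [0.0, 0.991, 0.132, 0.0]
wrist_force: [-4.8, 2.2, 11.7]
opening: 0.001
grasp_force: 6.3
```

```bash
python3 -m pendant '[[[0,0,0,2,0,0,0],[0,0,0,2,0,0,0],[0,0,0,2,0,0,0]]]';python3 -m pendant '[[[0,0,0,-20,0,0,0],[0,0,0,-45,0,0,0],[0,0,0,-62,0,0,0],[0,0,0,-62,0,0,0]]]'; python3 -m pendant '[[[0,2,-35,0,0,0,0],[0,4,-75,0,0,0,0],[0,6,-115,0,0,0,0],[0,7,-151,0,0,0,0],[0,7,-151,0,0,0,0]]]'; python3 -m pendant '[[[0,0,0,10,0,0,0],[0,0,0,20,0,0,0],[0,0,0,30,0,0,0],[0,0,0,36,0,0,0],[0,0,0,36,0,0,0]]]'
python3 - <<'E'
from h import *
im=ctrl.camera("wrist"); cv2.imwrite("pics/w2.png",im[:,:,::-1]); print(tool())
E
```

```text
time_s: 4.72
eef_pos: [0.6404, -0.1249, 0.233]
eef_rot: [0.0, 0.991, 0.132, 0.0]
wrist_force: [-10.5, 4.0, 23.3]
opening: 0.001
grasp_force: 11.5
time_s: 5.05
eef_pos: [0.6415, -0.1255, 0.296]
eef_rot: [0.002, 0.991, 0.132, 0.003]
wrist_force: [0.4, -0.6, 1.7]
opening: 0.001
grasp_force: 0.0
time_s: 5.47
eef_pos: [0.6051, 0.0283, 0.2898]
eef_rot: [-0.002, 0.991, 0.134, -0.002]
wrist_force: [1.1, 0.3, -0.5]
opening: 0.002
grasp_force: 0.0
time_s: 5.88
eef_pos: [0.6065, 0.0214, 0.2527]
eef_rot: [-0.001, 0.991, 0.131, -0.002]
wrist_force: [-0.2, -0.2, 0.4]
opening: -0.002
grasp_force: 0.0
[[ 9.65574175e-01  2.60110325e-01 -3.02195694e-03  6.06927424e-01]
 [ 2.60112769e-01 -9.65578145e-01  4.39371275e-04  2.15646633e-02]
 [-2.80365057e-03 -1.21029515e-03 -9.99995337e-01  2.53815468e-01]
 [ 0.00000000e+00  0.00000000e+00  0.00000000e+00  1.00000000e+00]]
```

View pics/w2.png

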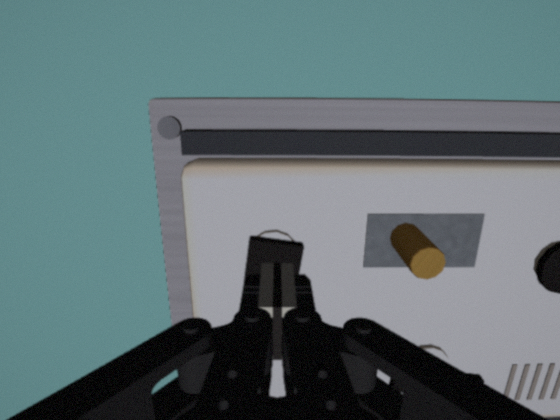

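The tips are centred over the square head (head at column 274, tips at 277), and the standoff is undisturbed. The round pin seated with a firm stop at 23 N. I'll press the square one now.

```bash
python3 -m pendant '[[[0,0,-1.2,3,0,0,0],[0,0,-1.2,6,0,0,0],[0,0,-1.2,9,0,0,0],[0,0,-1.2,11,0,0,0],[0,0,-1.2,13,0,0,0]]]';python3 -m pendant '[[[0,0,0,2,0,0,0],[0,0,0,4,0,0,0],[0,0,0,6,0,0,0],[0,0,0,8,0,0,0],[0,0,0,8,0,0,0]]]';python3 -m pendant '[[[0,0,0,1,0,0,0],[0,0,0,1,0,0,0]]]'
```

```text
time_s: 6.35
eef_pos: [0.607, 0.0238, 0.2426]
eef_rot: [0.0, 0.991, 0.132, 0.0]
wrist_force: [0.2, -1.2, -0.4]
opening: 0.002
grasp_force: 0.0
time_s: 6.77
eef_pos: [0.6071, 0.0238, 0.2347]
eef_rot: [0.0, 0.991, 0.132, 0.0]
wrist_force: [-0.7, 0.0, 1.2]
opening: -0.002
grasp_force: 0.9
time_s: 6.93
eef_pos: [0.6071, 0.0238, 0.2338]
eef_rot: [0.0, 0.991, 0.132, 0.0]
wrist_force: [-1.2, 0.3, 4.2]
opening: -0.003
grasp_force: 1.8
```

```bash
python3 -m pendant '[[[0,0,0,1,0,0,0],[0,0,0,2,0,0,0],[0,0,0,2,0,0,0]]]';python3 -m pendant '[[[0,0,0,1,0,0,0],[0,0,0,2,0,0,0],[0,0,0,2,0,0,0]]]'
```

```text
time_s: 7.18
eef_pos: [0.6072, 0.0238, 0.2332]
eef_rot: [0.0, 0.991, 0.132, 0.0]
wrist_force: [-6.6, 0.6, 14.3]
opening: 0.003
grasp_force: 7.3
time_s: 7.43
eef_pos: [0.6073, 0.0238, 0.2329]
eef_rot: [0.0, 0.991, 0.132, -0.0]
wrist_force: [-12.8, 0.6, 25.9]
opening: 0.003
grasp_force: 13.5
```

```bash
python3 -m pendant '[[[0,0,0,-20,0,0,0],[0,0,0,-45,0,0,0],[0,0,0,-62,0,0,0],[0,0,0,-62,0,0,0]]]'; python3 -m pendant '[[[0,-18,22,0,0,0,0],[0,-38,47,0,0,0,0],[0,-58,72,0,0,0,0],[0,-72,89,0,0,0,0],[0,-72,89,0,0,0,0]]]'; python3 -m pendant '[[[0,0,0,10,0,0,0],[0,0,0,20,0,0,0],[0,0,0,30,0,0,0],[0,0,0,36,0,0,0],[0,0,0,36,0,0,0]]]'
python3 - <<'E'
from h import *
im=ctrl.camera("wrist"); cv2.imwrite("pics/w3.png",im[:,:,::-1]); print(tool())
E
```

```text
time_s: 7.77
eef_pos: [0.6086, 0.0236, 0.2957]
eef_rot: [0.001, 0.991, 0.132, 0.004]
wrist_force: [0.3, -0.9, 0.0]
opening: -0.002
grasp_force: 0.0
time_s: 8.18
eef_pos: [0.5592, -0.0841, 0.2902]
eef_rot: [0.0, 0.991, 0.13, -0.001]
wrist_force: [0.5, -0.5, -0.3]
opening: 0.002
grasp_force: 0.0
time_s: 8.6
eef_pos: [0.56, -0.0798, 0.2528]
eef_rot: [-0.001, 0.991, 0.133, -0.002]
wrist_force: [-0.4, 0.5, -0.5]
opening: -0.003
grasp_force: 0.0
[[ 0.96482985  0.26286023 -0.00280215  0.56045135]
 [ 0.26286401 -0.9648323   0.00106937 -0.08004181]
 [-0.00242251 -0.00176834 -0.9999955   0.25396084]
 [ 0.          0.          0.          1.        ]]
```

View pics/w3.png

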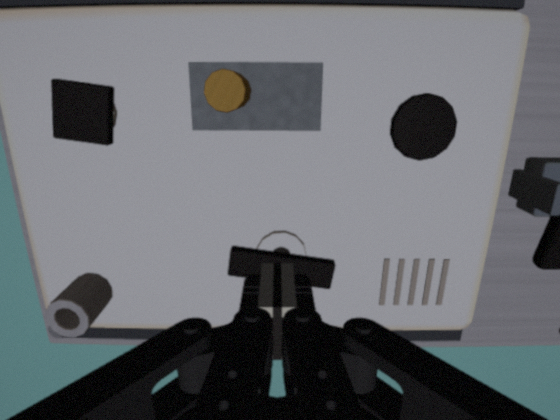

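The tips are over the middle of the long head (head centre about (282,267)). Square (83,112) and round (423,127) look seated on their bosses, and the sleeve and standoff are in place. I'll press the long one.

```bash
python3 -m pendant '[[[0,0.5,1.5,3,0,0,0],[0,0.5,1.5,6,0,0,0],[0,0.5,1.5,9,0,0,0],[0,0.5,1.5,11,0,0,0],[0,0.5,1.5,13,0,0,0]]]';python3 -m pendant '[[[0,0,0,2,0,0,0],[0,0,0,4,0,0,0],[0,0,0,6,0,0,0],[0,0,0,8,0,0,0],[0,0,0,8,0,0,0]]]';python3 -m pendant '[[[0,0,0,1,0,0,0],[0,0,0,2,0,0,0],[0,0,0,2,0,0,0]]]';python3 -m pendant '[[[0,0,0,1,0,0,0],[0,0,0,1,0,0,0]]]'
```

```text
time_s: 9.07
eef_pos: [0.5617, -0.0823, 0.2427]
eef_rot: [0.0, 0.991, 0.132, 0.0]
wrist_force: [-1.8, 0.7, 4.8]
opening: 0.003
grasp_force: 2.5
time_s: 9.48
eef_pos: [0.5617, -0.0823, 0.2346]
eef_rot: [0.0, 0.991, 0.132, 0.0]
wrist_force: [-0.6, 0.3, 1.5]
opening: 0.002
grasp_force: 0.7
time_s: 9.73
eef_pos: [0.5618, -0.0823, 0.2333]
eef_rot: [0.0, 0.991, 0.132, 0.0]
wrist_force: [-3.7, 0.5, 7.9]
opening: 0.002
grasp_force: 4.2
time_s: 9.9
eef_pos: [0.5619, -0.0823, 0.2332]
eef_rot: [0.0, 0.991, 0.132, -0.0]
wrist_force: [-6.4, 1.8, 15.7]
opening: -0.002
grasp_force: 7.7
```

```bash
python3 -m pendant '[[[0,0,0,1,0,0,0],[0,0,0,2,0,0,0],[0,0,0,2,0,0,0]]]'; python3 -m pendant '[[[0,0,0,-20,0,0,0],[0,0,0,-45,0,0,0],[0,0,0,-62,0,0,0],[0,0,0,-62,0,0,0]]]'; python3 -m pendant '[[[0,15,35,0,0,0,0],[0,31,73,0,0,0,0],[0,47,111,0,0,0,0],[0,64,149,0,0,0,0],[0,64,149,0,0,0,0]]]'; python3 -m pendant '[[[0,0,0,10,0,0,0],[0,0,0,20,0,0,0],[0,0,0,30,0,0,0],[0,0,0,36,0,0,0],[0,0,0,36,0,0,0]]]'
python3 - <<'E'
from h import *
im=ctrl.camera("wrist"); cv2.imwrite("pics/w4.png",im[:,:,::-1]); print(tool())
E
```

```text
time_s: 10.15
eef_pos: [0.562, -0.0823, 0.2329]
eef_rot: [0.0, 0.991, 0.132, -0.0]
wrist_force: [-12.1, 3.6, 29.5]
opening: -0.003
grasp_force: 14.6
time_s: 10.48
eef_pos: [0.5632, -0.0828, 0.2955]
eef_rot: [0.002, 0.991, 0.132, 0.003]
wrist_force: [0.8, -1.0, 1.3]
opening: 0.0
grasp_force: 0.0
time_s: 10.9
eef_pos: [0.6648, -0.2154, 0.2892]
eef_rot: [0.001, 0.992, 0.13, 0.001]
wrist_force: [-1.8, 0.2, 0.6]
opening: -0.003
grasp_force: 0.0
time_s: 11.32
eef_pos: [0.6612, -0.2078, 0.2529]
eef_rot: [-0.001, 0.991, 0.133, -0.002]
wrist_force: [0.4, -0.4, -0.3]
opening: -0.0
grasp_force: 0.0
[[ 0.96488857  0.26264863 -0.00239632  0.66169406]
 [ 0.26265212 -0.96488975  0.00127873 -0.20816405]
 [-0.00197633 -0.00186324 -0.99999631  0.25425798]
 [ 0.          0.          0.          1.        ]]
```

View pics/w4.png

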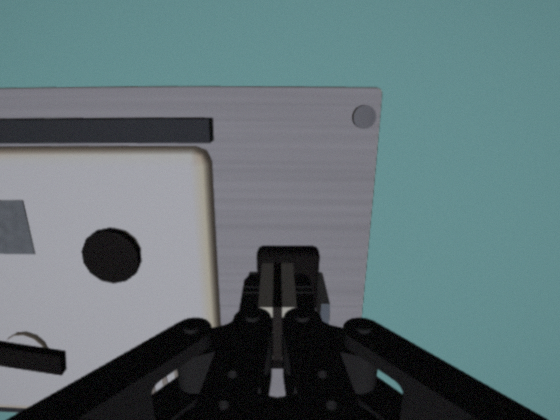

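The rocker's far end is under the tips: its edge is at row 247 and its centreline at column 288, against tips at 277. I'll shift about 4.5 mm towards -y and press.

```bash
python3 -m pendant '[[[0,0,2,1,0,0,0],[0,0,4.5,4,0,0,0],[0,0,4.5,8,0,0,0],[0,0,4.5,11,0,0,0],[0,0,4.5,13,0,0,0]]]';python3 -m pendant '[[[0,0,0,2,0,0,0],[0,0,0,4,0,0,0],[0,0,0,6,0,0,0],[0,0,0,8,0,0,0],[0,0,0,8,0,0,0]]]';python3 -m pendant '[[[0,0,0,2,0,0,0],[0,0,0,3,0,0,0],[0,0,0,3,0,0,0]]]';python3 -m pendant '[[[0,0,0,1,0,0,0],[0,0,0,1,0,0,0]]]'
```

```text
time_s: 11.78
eef_pos: [0.6637, -0.2138, 0.2427]
eef_rot: [0.0, 0.991, 0.132, 0.0]
wrist_force: [1.6, 1.0, 3.5]
opening: 0.004
grasp_force: 1.7
time_s: 12.2
eef_pos: [0.664, -0.2137, 0.2349]
eef_rot: [0.0, 0.991, 0.132, 0.001]
wrist_force: [1.8, -0.6, 3.2]
opening: -0.006
grasp_force: 1.4
time_s: 12.45
eef_pos: [0.664, -0.2137, 0.2321]
eef_rot: [0.0, 0.991, 0.132, 0.001]
wrist_force: [2.8, 0.8, 3.4]
opening: -0.005
grasp_force: 2.1
time_s: 12.62
eef_pos: [0.664, -0.2137, 0.2311]
eef_rot: [0.0, 0.991, 0.132, 0.001]
wrist_force: [4.5, 1.0, 3.3]
opening: 0.002
grasp_force: 2.5
```

```bash
python3 -m pendant '[[[0,0,0,1,0,0,0],[0,0,0,2,0,0,0],[0,0,0,2,0,0,0]]]';python3 -m pendant '[[[0,0,0,1,0,0,0],[0,0,0,2,0,0,0],[0,0,0,2,0,0,0]]]'
```

```text
time_s: 12.87
eef_pos: [0.664, -0.2137, 0.2295]
eef_rot: [0.0, 0.991, 0.132, 0.001]
wrist_force: [3.7, 0.7, 6.3]
opening: 0.003
grasp_force: 3.5
time_s: 13.12
eef_pos: [0.6641, -0.2138, 0.2292]
eef_rot: [0.0, 0.991, 0.132, 0.001]
wrist_force: [-1.0, 2.4, 15.4]
opening: -0.002
grasp_force: 7.7
```

```bash
python3 -m pendant '[[[0,0,0,1,0,0,0],[0,0,0,2,0,0,0],[0,0,0,2,0,0,0]]]';python3 -m pendant '[[[0,0,0,-20,0,0,0],[0,0,0,-55,0,0,0],[0,0,0,-90,0,0,0],[0,0,0,-120,0,0,0],[0,0,0,-120,0,0,0]]]';python3 -m pendant '[[[0,-30,-25,0,0,0,0],[0,-60,-50,0,0,0,0],[0,-85,-70,-10,0,0,0],[0,-110,-90,-20,0,0,0],[0,-130,-100,-30,0,0,0]]]';python3 -m pendant '[[[0,0,0,0,0,0,0],[0,0,0,0,0,0,0],[0,0,0,0,0,0,0]]]'
python3 - <<'E'
from h import *
im=ctrl.camera("wrist"); cv2.imwrite("pics/w5.png",im[:,:,::-1])
im=ctrl.camera("scene"); cv2.imwrite("pics/s5.png",cv2.resize(im[190:340,150:350,::-1],(800,600),interpolation=cv2.INTER_CUBIC))
E
```

```text
time_s: 13.37
eef_pos: [0.6643, -0.2138, 0.229]
eef_rot: [0.001, 0.991, 0.132, 0.001]
wrist_force: [-4.9, 4.5, 25.1]
opening: 0.001
grasp_force: 11.9
time_s: 13.78
eef_pos: [0.6646, -0.2146, 0.3518]
eef_rot: [0.003, 0.991, 0.132, 0.003]
wrist_force: [0.5, -0.5, 1.3]
opening: 0.005
grasp_force: 0.0
time_s: 14.2
eef_pos: [0.5089, -0.1495, 0.3726]
eef_rot: [-0.002, 0.991, 0.132, -0.003]
wrist_force: [0.6, -1.9, 0.2]
opening: -0.001
grasp_force: 0.0
time_s: 14.45
eef_pos: [0.5119, -0.1515, 0.374]
eef_rot: [-0.0, 0.991, 0.132, -0.001]
wrist_force: [-0.1, -0.1, 0.9]
opening: -0.005
grasp_force: 0.0
```

View pics/w5.png

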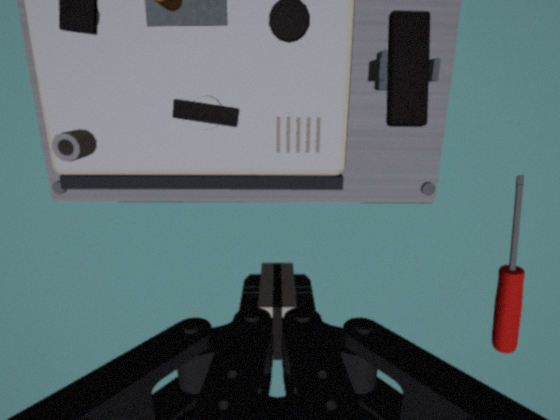

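View pics/s5.png

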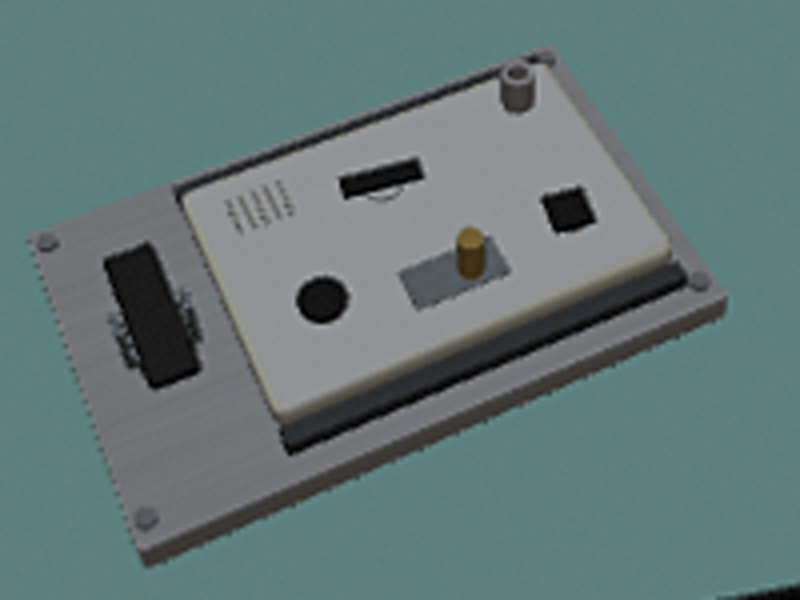

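All three heads sit on their bosses: round (322,299), square (568,210) and long (382,178) in the scene crop. The rocker's far end, around (175,380), is down. The sleeve (518,87) and standoff (470,253) are still standing, and the robot is clear.

```bash
python3 -c "
from bench import ctrl
print(ctrl.hand_in())"
```

```text
the job is handed in; nothing more can be done
None
```

I pushed the round, square and long fasteners down to their hard stops in that order and then tipped the rocker fully over; the sleeve and standoff are still standing, the robot is clear, and the job is handed in at about 15 s.

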